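Open the child-resistant degreaser cap

TASK

Open the child-resistant orange cap of the degreaser bottle: press the cap down hard and, keeping it pressed, turn it anticlockwise (seen from above) until it comes to its stop, then let go so that it springs up, unlocked. Leave the cap of the blue-capped bottle as it is.

Things in the scene. Friction and masses are not known exactly. Their poses are not given: they have to be found in the camera images.
- orange_cap (a point): Centre (on axis, half-way up) of the orange cap: upright cylinder, 46 mm diameter, 32 mm high, top 180 mm above the bench when shut, on a white bottle fixed upright in a bolted steel holder. Grip at any yaw. Beside the neck fingertips have room down to 130 mm above the bench. Blue-capped bottle 150 mm or more away. z up; x along the white line on top, turning with the cap.
- orange_turn (a joint): Turn of the orange cap, rad: 0 shut (start), grows anticlockwise seen from above to a hard stop at 1.25. Shut, a hidden lug blocks it after about 0.06 unless the cap is pressed down 3.5 mm or more; from about 1.0 it is unlocked and can spring up. Turning is easy (about 0.1 N m). Let go half-way, it stays caught down.
- orange_lift (a joint): Height of the orange cap relative to its shut place, m: 0 shut (start), -0.007 pressed fully down (hard bottom), +0.005 sprung up once unlocked. A spring pushes it up: it begins to sink at about 8 N, 12 N press it 4 mm down, 15 N fully down.
- blue_cap (a point): Centre (on axis, half-way up) of the blue cap of the other bottle: same shape, size, height and holder as the orange one, also shut and child-resistant. Not to be opened or pushed down.

How it is judged:
On the way, in this order (a step that is already met when the one before it is completed fails the run):
1. the orange cap is pressed down while still shut (value of joint orange_lift below -0.003 m and value of joint orange_turn below 0.4 rad), for 0.05 s.
2. the orange cap is turned to its open end (value of joint orange_turn above 0.95 rad), for 0.1 s.
At the end, for the whole second after the job is handed in: The orange cap is turned more than 0.9 rad anticlockwise from shut and stands sprung up at least 3 mm above its shut height, let go and at rest (value of joint orange_turn above 0.9 rad and value of joint orange_lift above 0.003 m and velocity of joint orange_turn below 0.1 rad/s); the robot touches nothing.
It fails at once if the blue cap is pushed down, opened or shifted by more than 4 mm (distance of blue_cap from where it was at the start of the episode above 0.004 m).
It also fails if it takes over 32 s, if anything falls off the work surface, if the arm or the gripper's body presses on something with over 40 N, if the wrist force passes 120 N, or if a joint passes its speed limit or range.

ROBOT

A 7-joint arm with a two-finger parallel gripper is mounted at the origin on the work surface. World frame = base frame: x ahead of the robot, y to its left, z up, the work surface at z = 0. Lengths are in m, angles in rad, forces in N, time in s.
With the tool pointing down it reaches from about 0.4 to 0.85 m from the base axis. Payload 4.5 kg.
Tool frame: the origin (TCP) lies on the centre line of the jaws, within the pads' length; the fingertips stand r.tip_extent ahead of it and the grasp point (between the pads) is the TCP (r.tip_extent is the distance from the TCP to the fingertips, in m); z points along the fingers, y is the line along which they close (so a half turn about z gives the same grasp; the last joint's range is limited). The gripper opens to 88 mm and grips with 3 to 60 N. Pads are 18 mm wide; open, the fingers measure 123 mm over their backs; the gripper's body (75 mm by 187 mm) begins 45 mm behind the grasp point.
Start: joints at [1.152, 0.689, -0.195, 1.565, 0.157, 0.902, -0.215], TCP at [0.273, -0.562, 0.258] pointing down, gripper open.
Joint ranges: [-3.01, 3.01], [-0.46, 2.08], [-1.47, 1.51], [0.13, 2.56], [-1, 4.14], [0.04, 2.09], [-2.66, 2.66]. Speed limits (rad/s): [2.57, 2.57, 3.14, 3.14, 3.14, 3.14, 3.14].

INTERFACE

Orientations are given as a unit quaternion [x, y, z, w].
In Python, from plant import sensors, vision, finish_job, r gives the robot as it stands. The module is installed in compiled form; this text tells all that it offers.
- The arm moves only by the tool step_arm, never from a script. Its argument "steps" is a list of rows, each a list of 2 entries, a list of its own where there are three numbers: the shift along the tool's x, y, z in cm, then the turn, a rotation vector about the tool's x, y, z in degrees. A call has 1 to 12 rows; each row shifts and turns the commanded pose from where the row before left it, along the tool's axes as they then stand; what a row does not reach is not made up. A row lasts 1/8 s, in which the tool goes at most 62.5 mm and 10.7 degrees, less where a joint would pass 70% of its speed; a pose out of reach is approached as far as the arm can. A call with a gripper value outside its range is refused whole. "claw" is the opening, from -1 (shut) to 1 (fully open), set as the call begins (left out, the last holds). The fingers move at their own pace and stop on an object; "grip_force" is the grip in N (left out, the last holds). Time passes only in rows, so rows that do not move let the fingers close. It gives the time, the measured TCP pose, the force, the opening and the grip force at its end, in the units of the state.
- sensors.get_state(): the state, without advancing time (a new reading comes with each control period).
- vision.snapshot(name): name is "side" or "top" or "wrist"; returns a dict with "img" (420x560x3 uint8, red, green, blue), "fx", "fy", "cx", "cy" (pixels), "position" and "rotation" of the camera in the world. Camera axes: x right, y down, z forward; pixel columns grow to the right and rows downward; lengths in m; the calibration is good to about 2 mm. A picture is of the moment at which its call begins. There is no depth.
- finish_job(): hands the job in; it is judged then, once.
The state is a dict: "clock": time; "q": joint angles; "qd": joint speeds; "joint_torque": joint torques, N m; "tool_pos": TCP position; "eef_rot": TCP orientation; "contact_force": force on the tool from outside, world axes, zero at the start; "moment": the same for the moment, N m; "opening": opening from 0.0 (shut) to 1.0 (fully open); "finger_force": force on a finger pad.
Only numpy, scipy, OpenCV 4.12 (cv2) and the standard library are available. Lean on these libraries where they do the work, as an engineer would, in place of code of your own. Each camera call takes 0.05 s, during which the arm holds its last target. There are 200 camera calls.

## Working session

There is one attempt and no reset: what is moved stays moved. The work goes in short steps, Python scripts to look and compute and a tool call to move; the robot and the scene stay as the last step left them, time stands still between calls to the robot, and variables do not carry over. Pictures are saved under pics/ and viewed, at most 10 in all, crops included, and the job is handed in when it is done.

Besides the shell and the picture viewer there is one more tool, called after "Request:" as name(argument=value, ...), one argument or row to a line, values as JSON. step_arm: Moves the arm, as the interface text tells. Its arguments: {"type":"object","properties":{"steps":{"type":"array"},"claw":{"type":"number"},"grip_force":{"type":"number"}},"required":["steps"]}

```bash
mkdir -p pics
cat > h.py <<'E'
from plant import sensors, vision, finish_job, r
import numpy as np, cv2
def snap(n,f):
    s=vision.snapshot(n); cv2.imwrite(f'pics/{f}.png',s['img'][:,:,::-1]); return s
def ray(s,u,v):
    d=np.array([(u-s['cx'])/s['fx'],(v-s['cy'])/s['fy'],1]); R=np.array(s['rotation'])
    d=R@d; return np.array(s['position']),d/np.linalg.norm(d)
def tri(a,b):
    A=0;B=0
    for p,d in (a,b):
        M=np.eye(3)-np.outer(d,d); A=A+M; B=B+M@p
    return np.linalg.solve(A,B)
def atz(s,u,v,z):
    p,d=ray(s,u,v); return p+d*(z-p[2])/d[2]
E
python3 - <<'E'
from h import *
import pickle
a=snap('side','s1');b=snap('top','t1')
pickle.dump((a,b),open('st.pkl','wb'))
cv2.imwrite('pics/both.png',cv2.resize(np.hstack([a['img'],b['img']])[:,:,::-1],(800,300)))
st=sensors.get_state()
print(r.tip_extent,st['tool_pos'],st['eef_rot'],st['opening'],st['contact_force'])
for s in(a,b):
    hsv=cv2.cvtColor(s['img'],cv2.COLOR_RGB2HSV)
    m=cv2.inRange(hsv,(5,150,100),(20,255,255)); n,_,S,C=cv2.connectedComponentsWithStats(m)
    print([(S[i].tolist(),C[i].round(1)) for i in range(1,n) if S[i][4]>60], np.round(s['position'],3))
E
```

```text
0.019 [ 0.27315363 -0.56154969  0.25701296] [ 9.74470699e-01  2.24513230e-01 -2.47445923e-04 -7.78429044e-04] 0.9987035521840424 [ 0.1799718   0.71514192 -0.16539664]
[([379, 106, 48, 10, 206], array([401.3, 110.6])), ([0, 113, 560, 307, 68770], array([297.9, 296.6])), ([459, 116, 28, 8, 127], array([471.9, 119.6])), ([529, 125, 31, 8, 146], array([543.8, 128.8])), ([536, 154, 24, 35, 277], array([550.8, 168. ])), ([322, 181, 18, 12, 80], array([331. , 186.5]))] [0.368 0.721 0.716]
[([298, 189, 27, 27, 515], array([310. , 202.1]))] [ 0.482 -0.017  0.848]
```

View pics/s1.png

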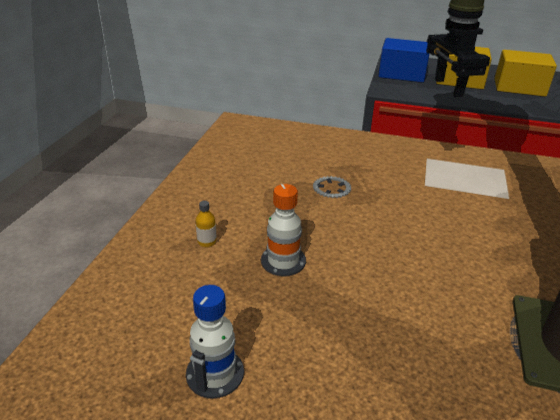

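View pics/t1.png

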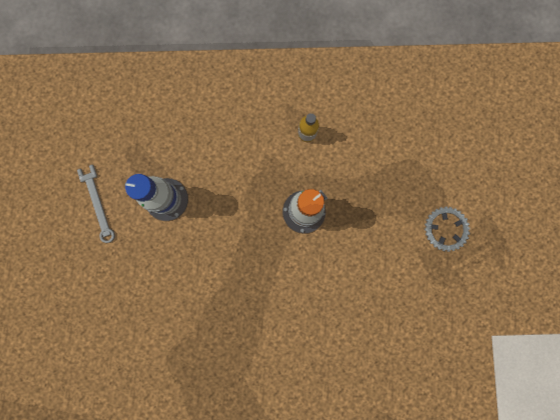

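The side view shows the orange cap at about (285,191) for the top face centre and the blue one at (209,295). The top view shows orange at (311,202) and blue at (140,187), with white lines on both.

Run:
```python
from h import *
import pickle
a,b=pickle.load(open('st.pkl','rb'))
print('orange',tri(ray(a,285.5,191),ray(b,311,202.3)),atz(b,311,202.3,.18))
print('blue',tri(ray(a,209.5,296),ray(b,140,187)),atz(b,140,187,.18))
print('line dir',atz(b,321,196,.18)-atz(b,313,201,.18))
from scipy.spatial.transform import Rotation as R
st=sensors.get_state(); M=R.from_quat(st['eef_rot']).as_matrix(); print(M.round(3))
d=atz(b,311,202.3,.18)-st['tool_pos'];d[2]=0
print(d, 'tool cm',M.T@d*100)
```

```text
Traceback (most recent call last):
  File "h.py", line 7, in ray
    d=R@d; return np.array(s['position']),d/np.linalg.norm(d)
      ~^~
ValueError: matmul: Input operand 1 has a mismatch in its core dimension 0, with gufunc signature (n?,k),(k,m?)->(n?,m?) (size 3 is different from 4)
```

```bash
sed -i "s/R=np.array(s\['rotation'\])/R=Rot.from_quat(s['rotation']).as_matrix()/; 2a from scipy.spatial.transform import Rotation as Rot" h.py
python3 - <<'E'
from h import *
import pickle
a,b=pickle.load(open('st.pkl','rb'))
print('orange',tri(ray(a,285.5,191),ray(b,311,202.3)),atz(b,311,202.3,.18))
print('blue',tri(ray(a,209.5,296),ray(b,140,187)),atz(b,140,187,.18))
st=sensors.get_state(); M=Rot.from_quat(st['eef_rot']).as_matrix(); print(M.round(3))
d=atz(b,311,202.3,.18)-st['tool_pos'];d[2]=0
print(d, 'tool cm',M.T@d*100)
E
```

```text
orange [ 0.56358564 -0.07963923  0.1746705 ] [ 0.56328081 -0.07908748  0.18      ]
blue [0.59913235 0.22383315 0.17343026] [0.5981482  0.22153155 0.18      ]
[[ 0.899  0.438 -0.001]
 [ 0.438 -0.899  0.001]
 [-0.    -0.002 -1.   ]]
[0.29012718 0.48246221 0.        ] tool cm [ 4.71986592e+01 -3.06874616e+01  4.37017517e-02]
```

Request:
step_arm(
  steps=[
    [[4.7,-3.1,0],[0,0,0]],
    [[4.7,-3.1,0],[0,0,0]],
    [[4.7,-3.1,0],[0,0,0]],
    [[4.7,-3.1,0],[0,0,0]],
    [[4.7,-3.1,0],[0,0,0]],
    [[4.7,-3.1,0],[0,0,0]],
    [[4.7,-3.1,0],[0,0,0]],
    [[4.7,-3.1,0],[0,0,0]],
    [[4.7,-3.1,0],[0,0,0]],
    [[4.7,-3.1,0],[0,0,0]],
    [[0,0,0],[0,0,0]],
  ],
  claw=1,
)

```text
clock: 1.48
tool_pos: [0.5625, -0.0712, 0.2574]
eef_rot: [0.973, 0.229, 0.001, -0.002]
contact_force: [-0.6, -0.9, -0.0]
opening: 1.004
finger_force: 0.0
```

Run:
```python
from h import *
import pickle
w=snap('wrist','w1'); pickle.dump(w,open('w.pkl','wb'))
st=sensors.get_state(); print(st['tool_pos'],st['q'],st['clock'],w['position'],Rot.from_quat(st['eef_rot']).as_matrix().round(3))
```

```text
[ 0.56100164 -0.07494224  0.25726358] [ 0.13465759  0.60923266 -0.13757695  1.74913527  0.10911673  0.79106549
 -1.16829394] 1.525 [ 0.62624805 -0.04060382  0.38391946] [[ 0.897  0.442 -0.   ]
 [ 0.442 -0.897  0.001]
 [ 0.    -0.001 -1.   ]]
```

View pics/w1.png

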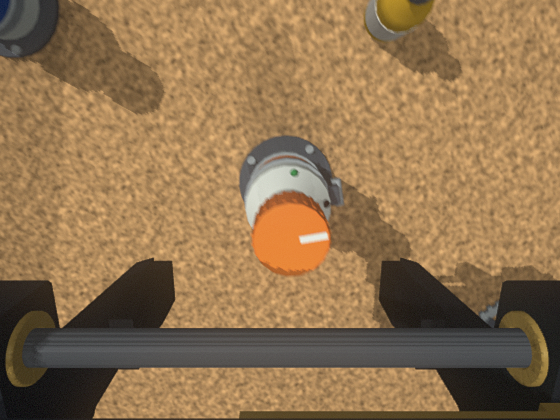

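The wrist view shows the orange cap's top face centre at about (291,238), with its line pointing right, between the open fingers.

Run:
```python
from h import *
import pickle
w=pickle.load(open('w.pkl','rb')); a,b=pickle.load(open('st.pkl','rb'))
print(tri(ray(w,291,237),ray(b,311,202.3)),atz(w,291,237,.18),tri(ray(w,291,237),ray(a,285.5,191)))
st=sensors.get_state();M=Rot.from_quat(st['eef_rot']).as_matrix()
p=(atz(w,291,237,.18)+atz(b,311,202.3,.18))/2; p[2]=.166
print(st['tool_pos'],M.T@(p-st['tool_pos'])*100)
```

```text
[ 0.56392665 -0.07980571  0.17525159] [ 0.5653962  -0.07918664  0.18      ] [ 0.56352294 -0.08036177  0.17410905]
[ 0.56100164 -0.07494224  0.25726358] [0.11284539 0.5339329  9.12578237]
```

Request:
step_arm(
  steps=[
    [[0.1,0.5,1.5],[0,0,0]],
    [[0,0,2.5],[0,0,0]],
    [[0,0,2.5],[0,0,0]],
    [[0,0,1.6],[0,0,0]],
    [[0,0,1.0],[0,0,0]],
    [[0,0,0],[0,0,0]],
    [[0,0,0],[0,0,0]],
  ],
  claw=1,
)

```text
clock: 2.4
tool_pos: [0.564, -0.0819, 0.1673]
eef_rot: [0.975, 0.224, 0.001, 0.0]
contact_force: [-0.7, -0.5, 0.3]
opening: 0.996
finger_force: 0.0
```

Request:
step_arm(
  steps=[
    [[0,0,0],[0,0,0]],
    [[0,0,0],[0,0,0]],
    [[0,0,0],[0,0,0]],
    [[0,0,0],[0,0,0]],
    [[0,0,0],[0,0,0]],
    [[0,0,0],[0,0,0]],
  ],
  claw=-1,
  grip_force=45,
)

```text
clock: 3.15
tool_pos: [0.5626, -0.0796, 0.1665]
eef_rot: [0.974, 0.225, -0.001, -0.001]
contact_force: [-3.2, 5.8, 0.6]
opening: 0.509
finger_force: 45.0
```

Request:
step_arm(
  steps=[
    [[0,0,0.2],[0,0,0]],
    [[0,0,0.2],[0,0,0]],
    [[0,0,0.2],[0,0,0]],
    [[0,0,0],[0,0,0]],
    [[0,0,0],[0,0,0]],
  ],
)

```text
clock: 3.78
tool_pos: [0.5626, -0.0797, 0.1618]
eef_rot: [0.974, 0.225, -0.001, -0.001]
contact_force: [-5.8, 4.9, 11.8]
opening: 0.504
finger_force: 45.0
```

Request:
step_arm(
  steps=[
    [[0,0,0.2],[0,0,0]],
    [[0,0,0.2],[0,0,0]],
    [[0,0,0.1],[0,0,0]],
    [[0,0,0],[0,0,0]],
    [[0,0,0],[0,0,0]],
  ],
)

```text
clock: 4.4
tool_pos: [0.5627, -0.0797, 0.159]
eef_rot: [0.974, 0.225, 0.0, -0.001]
contact_force: [-9.8, 5.9, 29.2]
opening: 0.511
finger_force: 45.0
```

Request:
step_arm(
  steps=[
    [[0,0,0],[0,0,-6]],
    [[0,0,0],[0,0,-6]],
    [[0,0,0],[0,0,-6]],
    [[0,0,0],[0,0,-6]],
    [[0,0,0],[0,0,0]],
    [[0,0,0],[0,0,0]],
  ],
)

```text
clock: 5.15
tool_pos: [0.5631, -0.0802, 0.159]
eef_rot: [0.906, 0.423, 0.0, -0.0]
contact_force: [-9.3, 4.6, 27.9]
opening: 0.506
finger_force: 45.0
```

Run:
```python
from h import *
st=sensors.get_state(); print(st['q'],st['contact_force'],st['moment'],st['tool_pos'])
```

```text
[ 0.19576482  0.75659832 -0.22965254  1.82612745  0.28313763  0.59020058
 -0.90771013] [-9.25054432  4.6276994  27.91469044] [0.99644549 1.88897148 0.04817639] [ 0.56308855 -0.08016152  0.15900074]
```

Request:
step_arm(
  steps=[
    [[0,0,0],[0,0,-6]],
    [[0,0,0],[0,0,-6]],
    [[0,0,0],[0,0,-6]],
    [[0,0,0],[0,0,-6]],
    [[0,0,0],[0,0,-6]],
    [[0,0,0],[0,0,-6]],
    [[0,0,0],[0,0,-6]],
    [[0,0,0],[0,0,-4]],
    [[0,0,0],[0,0,0]],
    [[0,0,0],[0,0,0]],
  ],
)

```text
clock: 6.4
tool_pos: [0.5641, -0.0804, 0.159]
eef_rot: [0.669, 0.743, 0.001, 0.001]
contact_force: [-6.9, 3.1, 26.1]
opening: 0.511
finger_force: 45.0
```

Run:
```python
from h import *
b=snap('top','t2'); cv2.imwrite('pics/t2c.png',cv2.resize(b['img'][130:270,220:400,::-1],None,fx=4,fy=4))
st=sensors.get_state(); print(st['q'],st['contact_force'],st['moment'],st['tool_pos'],Rot.from_quat(st['eef_rot']).as_euler('ZYX',degrees=True))
```

```text
[ 0.32427822  0.78302018 -0.45333499  1.81805237  0.52813769  0.66001243
 -0.33460267] [-7.33605616  2.46616462 26.15270382] [0.60342761 1.54067167 0.07827055] [ 0.56414046 -0.0804738   0.15903835] [9.59888514e+01 1.73502480e-02 1.79833018e+02]
```

Request:
step_arm(
  steps=[
    [[0,0,-0.3],[0,0,0]],
    [[0,0,-0.3],[0,0,0]],
    [[0,0,-0.3],[0,0,0]],
    [[0,0,-0.3],[0,0,0]],
    [[0,0,0],[0,0,0]],
    [[0,0,0],[0,0,0]],
  ],
)

```text
clock: 7.2
tool_pos: [0.5641, -0.0805, 0.1685]
eef_rot: [0.669, 0.743, 0.001, 0.0]
contact_force: [-2.1, 4.1, 5.9]
opening: 0.514
finger_force: 45.0
```

Request:
step_arm(
  steps=[
    [[0,0,0],[0,0,0]],
    [[0,0,0],[0,0,0]],
    [[0,0,0],[0,0,0]],
    [[0,0,0],[0,0,0]],
    [[0,0,0],[0,0,0]],
    [[0,0,0],[0,0,0]],
  ],
  claw=1,
)

```text
clock: 7.95
tool_pos: [0.5635, -0.0817, 0.1677]
eef_rot: [0.669, 0.743, -0.0, 0.0]
contact_force: [-0.1, -0.6, 0.8]
opening: 1.0
finger_force: 0.0
```

Request:
step_arm(
  steps=[
    [[0,0,-2],[0,0,0]],
    [[0,0,-3],[0,0,0]],
    [[0,0,-3],[0,0,0]],
    [[0,0,-3],[0,0,0]],
    [[0,0,0],[0,0,0]],
    [[0,0,0],[0,0,0]],
  ],
)

```text
clock: 8.7
tool_pos: [0.563, -0.0819, 0.277]
eef_rot: [0.67, 0.743, -0.001, -0.0]
contact_force: [-0.1, 0.5, 0.3]
opening: 0.998
finger_force: 0.0
```

Run:
```python
from h import *
b=snap('wrist','w2'); s=snap('side','s2')
cv2.imwrite('pics/s2c.png',np.hstack([cv2.resize(cv2.imread(f'pics/{n}.png')[170:230,250:320],None,fx=5,fy=5) for n in('s1','s2')]))
st=sensors.get_state(); print(st['contact_force'],st['tool_pos'],st['opening'])
```

```text
[-0.28227026  0.21553648 -0.27318731] [ 0.56276781 -0.08185939  0.27653575] 0.9993663472440382
```

View pics/w2.png

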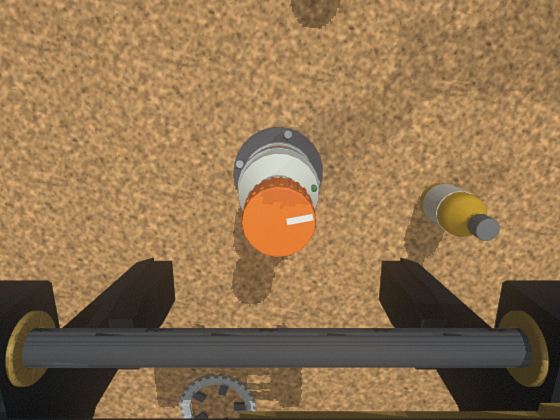

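View pics/s2c.png

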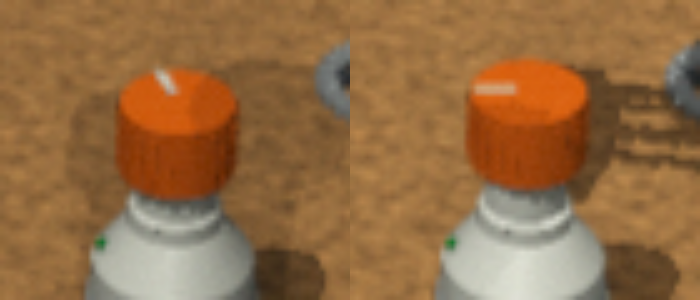

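The wrist view shows the line at the same angle to the gripper as before, around (300,219), so the cap turned with the gripper by about 70°. In the side crop its top edge moved from row 69 to 59, which is about 5 mm higher, so the cap has sprung up.

```bash
python3 -c "
from h import *
print(finish_job())"
```

```text
the job is handed in; nothing more can be done
None
```

The orange cap was pressed down, turned about 70° anticlockwise and let go; the pictures show it sprung up about 5 mm, the blue cap was not touched, and the job is handed in (no verdict was returned).

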